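Show the cover plate and the seal dish to the goods-in camera

ROBOT

A 6-joint arm with a two-finger parallel gripper is mounted at the origin on the work surface. World frame = base frame: x ahead of the robot, y to its left, z up, the work surface at z = 0. Lengths are in m, angles in rad, forces in N, time in s.
With the tool pointing down it reaches from about 0.4 to 0.825 m from the base axis. Payload 7 kg.
Tool frame: the origin (TCP) lies on the centre line of the jaws, within the pads' length; the fingertips stand 22 mm ahead of it and the grasp point (between the pads) lies 3 mm ahead of it; z points along the fingers, y is the line along which they close (so a half turn about z gives the same grasp; the last joint's range is limited). The gripper opens to 88 mm and grips with 3 to 60 N. Pads are 19 mm wide; open, the fingers measure 130 mm over their backs; the gripper's body (78 mm by 193 mm) begins 47 mm behind the grasp point.
Start: joints at [1.59, 0.359, 0.012, 0, -1.224, -0.288], TCP at [0.179, 0.651, 0.249] pointing down, gripper open.
Joint ranges: [-3.07, 3.07], [-1.43, 2.12], [-1.02, 1.25], [-3.03, 1.67], [-3.05, -0], [-3.03, 3.03]. Speed limits (rad/s): [2.39, 2.39, 3.01, 3.14, 3.14, 3.14].

INTERFACE

Orientations are given as [roll, pitch, yaw] about the fixed x, y, z axes, in that order (R = Rz(yaw) Ry(pitch) Rx(roll)).
In Python, from station import arm gives the robot as it stands.
- The arm moves only by the tool arm_command, never from a script. Its argument "series" is one flat list of numbers, 7 for each row, row after row: the turn, a rotation vector about the tool's x, y, z each as a share of 90 degrees, from -1 to 1, then the shift along the tool's x, y, z each as a share of 0.1 m, from -1 to 1, then the opening, from 0 (shut) to 1 (fully open). A call has 1 to 8 rows; each row is the pose to reach, as a shift and turn from the pose commanded when the call began, along the tool's axes at that moment; what a row does not reach only later rows make up. A row lasts 1/8 s, in which the tool goes at most 62.5 mm and 10.7 degrees, less where a joint would pass 70% of its speed; a pose out of reach is approached as far as the arm can. A call with a number of a shift or a turn outside -1 to 1 is refused whole. A call with a gripper value outside its range is refused whole. The fingers move at their own pace and stop on an object; "force" is the grip in N (left out, the last holds). Time passes only in rows, so rows that repeat a pose let the fingers close. It gives the time, the measured TCP pose, the force, the opening and the grip force at its end, in the units of the state.
- arm.get_state(): the state, without advancing time (a new reading comes with each control period).
- arm.grab_frame(name): name is "side" or "top"; returns the picture (480x640x3 uint8, blue, green, red); there is no depth.
- arm.camera_model(name): a dict with "fovy" (degrees; the focal length in pixels is half the picture's height over the tangent of half this angle, whatever the lens; pixels are square), "cx", "cy" (the principal point, pixels), "pose" (4x4, takes a point from camera to world coordinates). Camera axes: x right, y down, z forward; pixel columns grow to the right and rows downward; lengths in m; the calibration is good to about 2 mm. A picture is of the moment at which its call begins. camera_model takes no time and is no camera call.
- arm.job_done(): hands the job in; it is judged then, once.
The state is a dict: "t": time; "q": joint angles; "qd": joint speeds; "joint_efforts": joint torques, N m; "eef_pos": TCP position; "ee_rot": TCP orientation; "force": force on the tool from outside, world axes, zero at the start; "moment": the same for the moment, N m; "width": finger opening in m; "gripper_force": force on a finger pad.
Only numpy, scipy, OpenCV 4.12 (cv2) and the standard library are available. Lean on these libraries where they do the work, as an engineer would, in place of code of your own. Each camera call takes 0.05 s, during which the arm holds its last target. There are 200 camera calls.

TASK

Throw the shutter lever of the inspection station into its middle notch, the one the arrowhead points at, and leave it there. Then lift the flat rectangular cover plate over the camera and hold it still for a good second, level and centred between the two pointers, underside at the height of their tips, long side along the line between them, and lay it flat in the steel tray without dropping it; after that do the same with the closed round dish (any way round), keeping it upright all the time. Leave the other parts on the bench where they are.

Things in the scene. Friction and masses are not known exactly. Their poses are not given: they have to be found in the camera images.
- shutter (a joint): Shutter lever of the inspection station: turns about a vertical pivot (pivot), 0 = shutter blade over the lens, grows anticlockwise seen from above (handle, on the robot's side of the station, goes to the robot's right), end stop at 1.5 rad. The middle notch with the white arrowhead is at 0.95 rad. Starts between 0 and 0.35. It stays where it is left and takes about 2 N at the handle.
- shutter_handle (a point): Centre of the top of the lever's upright black handle: a round post 20 mm in diameter and 50 mm tall (below this point it is free for 48 mm), at 85 mm from the pivot axis, its top about 116 mm above the bench.
- pivot (a point): The lever's pivot on top of the station, 60 mm above the bench. Turns with the station; the lever's handle lies from here at an angle of 2.48 rad + joint value from this point's x axis, about its z axis (3.43 rad at the notch).
- view (a point): Viewing point midway between the two pointer tips, over the upward-looking lens, 150 mm above the bench; its y axis runs along the line between the pointers. Pointers: steel rods at both sides along y, tips at 92 mm, 10 mm uprights at 128 mm, 155 mm tall. The grey station below (fixed) is 140 x 180 mm, 60 mm tall; lever handle top at 116 mm.
- plate: Aluminium cover plate, 120 mm long (its x) by 64 mm wide (its y) by 16 mm thick (z), with four bolt holes and a central bore; about 0.3 kg. Origin at the centre of its underside. Lies flat on the bench.
- dish: Closed round metal dish of 110 mm diameter, 32 mm tall, with a black bar grip upright on the lid: 56 mm long (its x), 14 mm wide (its y), from 32 to 63 mm above the underside; about 0.3 kg, lid fixed. Origin at the centre of its underside, z up. Stands on the bench.
- tray: Open sheet-steel tray, fixed to the bench: outside 300 mm (its x) by 200 mm (its y) by 22 mm tall, walls and floor 4 mm thick. Origin at the centre of its underside. Starts empty; both parts lie side by side in it along its x axis.
- coupling: Bystander: dark steel pipe coupling lying on its side, 42 mm diameter, 85 mm long (its x).
- gauge: Bystander: pressure gauge lying dial up, 68 mm diameter, 28 mm tall.
- flange: Bystander: dark square flange block with a bore, 85 x 85 x 34 mm.
- valve: Bystander: grey valve block 70 x 90 x 50 mm with a steel coil on top, 90 mm tall in all.
- carton: Bystander: cardboard carton 110 x 130 x 75 mm.
- spanner: Bystander: spanner, 180 mm long.
- filter: Bystander: white spin-on filter can standing upright, 90 mm diameter, 150 mm tall.
There are look-alikes about, which are no part of the job. Leave any yellow look-alike of the dish alone.

How it is judged:
By the outcome, as a careful person would: the job done as asked, in the order asked, and still so for the second after the job is handed in, with the robot touching nothing.
It also fails if it takes over 72 s, if anything falls off the work surface, if the arm or the gripper's body presses on something with over 40 N, if the wrist force passes 120 N, or if a joint passes its speed limit or range.

## Working session

There is one attempt and no reset: what is moved stays moved. The work goes in short steps, Python scripts to look and compute and a tool call to move; the robot and the scene stay as the last step left them, time stands still between calls to the robot, and variables do not carry over. Pictures are saved under pics/ and viewed, at most 10 in all, crops included, and the job is handed in when it is done.

Besides the shell and the picture viewer there is one more tool, called as a command line: name --argument value ..., lists and objects as JSON in quotes. arm_command: Moves the arm, as the interface text tells. Its arguments: {"type":"object","properties":{"series":{"type":"array"},"force":{"type":"number"}},"required":["series"]}

```bash
mkdir -p pics; ls; python3 - <<'E'
from station import arm
import cv2,numpy as np
np.set_printoptions(precision=4,suppress=True)
for n in("side","top"):
    cv2.imwrite(f"pics/{n}0.png",arm.grab_frame(n)); print(n,arm.camera_model(n))
print(arm.get_state())
E
```

```text
pics
side {'fovy': 52.41688214070718, 'cx': 323.24547796159277, 'cy': 252.7463162591418, 'pose': array([[ 0.7419, -0.4835,  0.4645, -0.1412],
       [-0.6705, -0.531 ,  0.5182, -0.604 ],
       [-0.0038, -0.6959, -0.7181,  1.145 ],
       [ 0.    ,  0.    ,  0.    ,  1.    ]])}
top {'fovy': 50.90730167664462, 'cx': 323.040200737663, 'cy': 243.90893518826206, 'pose': array([[ 0.0215, -0.9804,  0.196 ,  0.2484],
       [-0.9998, -0.0202,  0.0085,  0.1319],
       [-0.0044, -0.1962, -0.9806,  1.3177],
       [ 0.    ,  0.    ,  0.    ,  1.    ]])}
{'t': 0.1, 'q': array([ 1.5902,  0.3593,  0.0111, -0.0003, -1.2241, -0.2881]), 'qd': array([ 0.0011,  0.0002,  0.0014,  0.0008, -0.0006, -0.002 ]), 'joint_efforts': array([ -0.0005, -58.4164,  29.375 ,   7.0155,   0.0101,  -0.0001]), 'eef_pos': array([0.1791, 0.6504, 0.2477]), 'ee_rot': array([ 3.1401, -0.0001, -0.2688]), 'force': array([ 0.4377,  0.0802, -0.1174]), 'moment': array([0.0014, 0.0215, 0.019 ]), 'gripper_force': 0.0, 'width': 0.08748851004147319}
```

View pics/side0.png

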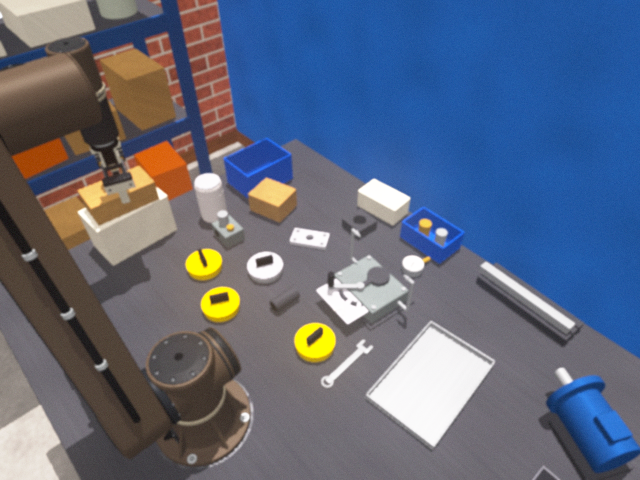

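View pics/top0.png

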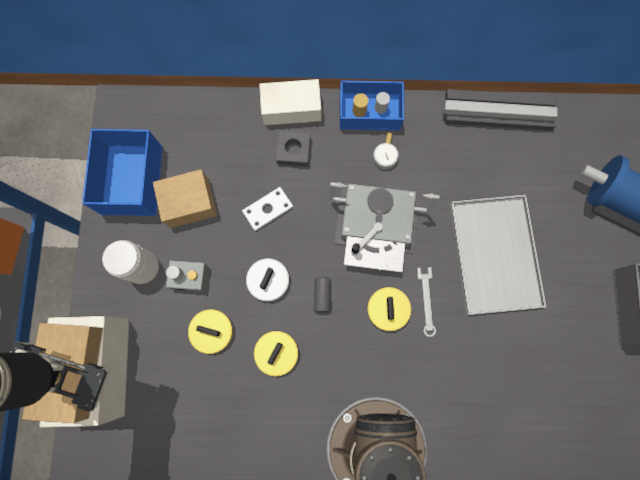

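Side view: white plate (310,238), white dish (265,267) with a black grip, station (365,290), handle (332,280), tray (432,382). Top view: plate (268,208), dish (267,280), handle (356,248), pivot about (379,228), tray (498,254), pointers left (340,195) and right (430,205).

```bash
cat > h.py <<'E'
from station import arm
import cv2,numpy as np
from scipy.spatial.transform import Rotation as R
np.set_printoptions(precision=4,suppress=True)
def ray(n,p):
    c=arm.camera_model(n); f=240/np.tan(np.radians(c["fovy"])/2)
    d=c["pose"][:3,:3]@np.array([(p[0]-c["cx"])/f,(p[1]-c["cy"])/f,1]); return c["pose"][:3,3],d/np.linalg.norm(d)
def onz(n,p,z):
    o,d=ray(n,p); return o+d*(z-o[2])/d[2]
def tri(ps,pt):
    a,d=ray("side",ps); b,e=ray("top",pt)
    s=np.linalg.lstsq(np.c_[d,-e],b-a,rcond=None)[0]; x,y=a+d*s[0],b+e*s[1]
    return (x+y)/2,np.linalg.norm(x-y)
def proj(n,P):
    c=arm.camera_model(n); f=240/np.tan(np.radians(c["fovy"])/2)
    q=np.linalg.inv(c["pose"])@np.r_[P,1]; return np.array([c["cx"]+f*q[0]/q[2],c["cy"]+f*q[1]/q[2]])
def comp(mask,p):
    n,l,s,c=cv2.connectedComponentsWithStats(mask.astype(np.uint8)); k=l[p[1],p[0]]
    if k==0:
        ys,xs=np.nonzero(l); i=np.argmin((xs-p[0])**2+(ys-p[1])**2); k=l[ys[i],xs[i]]
    m=(l==k).astype(np.uint8); return max(cv2.findContours(m,cv2.RETR_EXTERNAL,cv2.CHAIN_APPROX_NONE)[0],key=cv2.contourArea),m
def move(dx,yaw=0):
    pass
E
python3 - <<'E'
from h import *
im={n:cv2.imread(f"pics/{n}0.png") for n in("side","top")}
def white(i): 
    h=cv2.cvtColor(i,cv2.COLOR_BGR2HSV); return (h[...,2]>150)&(h[...,1]<60)
for name,ps in dict(plate=dict(side=(300,236),top=(258,214)),dish=dict(side=(256,273),top=(255,285))).items():
    for n,p in ps.items():
        c,m=comp(white(im[n]),p)
        r=cv2.minAreaRect(c); e=cv2.fitEllipse(cv2.convexHull(c))
        print(name,n,cv2.contourArea(c),r,e)
        if name=="plate":
            print(np.array([onz(n,q,.016)for q in cv2.boxPoints(r)]))
            w=np.array([onz(n,q[0],.016)[:2]for q in c],np.float32); print(cv2.minAreaRect(w))
        else:
            w=np.array([onz(n,q[0],.032)[:2]for q in cv2.convexHull(c)],np.float32); print(cv2.minEnclosingCircle(w))
dk={n:cv2.cvtColor(im[n],cv2.COLOR_BGR2GRAY)<60 for n in im}
for n,p in dict(side=(265,261),top=(267,279)).items():
    c,m=comp(dk[n],p); print("grip",n,cv2.contourArea(c),cv2.minAreaRect(c))
# tray
g=cv2.cvtColor(im["top"],cv2.COLOR_BGR2GRAY)
c,m=comp(g>95,(498,250)); r=cv2.minAreaRect(c);print("tray top",r);w=np.array([onz("top",q[0],.022)[:2]for q in c],np.float32);print(cv2.minAreaRect(w))
c,m=comp(cv2.cvtColor(im["side"],cv2.COLOR_BGR2GRAY)>95,(432,380));w=np.array([onz("side",q[0],.022)[:2]for q in c],np.float32);print("tray side",cv2.minAreaRect(w))
a=cv2.resize(im["top"][170:280,325:445],None,fx=5,fy=5,interpolation=cv2.INTER_CUBIC)[:, :]
b=cv2.resize(im["side"][225:335,310:420],None,fx=5,fy=5,interpolation=cv2.INTER_CUBIC)
cv2.imwrite("pics/st_top.png",a);cv2.imwrite("pics/st_side.png",b)
E
```

```text
plate side 604.5 ((309.0040283203125, 237.47433471679688), (39.354557037353516, 17.46780776977539), 8.972626686096191) ((309.7226257324219, 237.49758911132812), (21.20730972290039, 45.41518020629883), 96.92769622802734)
[[0.5338 0.3213 0.016 ]
 [0.5935 0.3798 0.016 ]
 [0.6709 0.2682 0.016 ]
 [0.6092 0.2143 0.016 ]]
((0.6021538376808167, 0.29542645812034607), (0.0819455161690712, 0.12858495116233826), 34.73086929321289)
plate top 1046.0 ((266.9217834472656, 207.91781616210938), (24.07418441772461, 45.9678955078125), 57.7243537902832) ((267.2807922363281, 207.48458862304688), (30.250612258911133, 59.07365036010742), 58.69276428222656)
[[0.5964 0.3641 0.016 ]
 [0.6669 0.2629 0.016 ]
 [0.6108 0.2263 0.016 ]
 [0.5414 0.327  0.016 ]]
((0.6036738157272339, 0.2952767610549927), (0.06644747406244278, 0.12229808419942856), 34.56104278564453)
dish side 814.0 ((264.5, 265.0), (28.0, 37.0), 90.0) ((264.4876403808594, 265.0355529785156), (28.673330307006836, 37.64028549194336), 81.96388244628906)
((0.40971478819847107, 0.28336697816848755), 0.060986991971731186)
dish top 1404.5 ((267.0, 279.0), (42.0, 42.0), 90.0) ((266.9723815917969, 279.2525329589844), (42.469757080078125, 43.48664474487305), 49.965877532958984)
((0.4106864929199219, 0.28502392768859863), 0.055706873536109924)
grip side 35.5 ((264.2702331542969, 261.1216125488281), (4.274373531341553, 13.31631851196289), 80.53767395019531)
grip top 22.0 ((267.7191162109375, 279.449462890625), (3.391993522644043, 20.5639591217041), 32.0053825378418)
tray top ((319.5, 279.0), (400.0, 639.0), 90.0)Traceback (most recent call last):
  File "<stdin>", line 20, in <module>
  File "h.py", line 9, in onz
    o,d=ray(n,p); return o+d*(z-o[2])/d[2]
        ~~~^^^^^
  File "h.py", line 6, in ray
    c=arm.camera_model(n); f=240/np.tan(np.radians(c["fovy"])/2)
ValueError: time passes only in moves, steps and waits
```

```bash
sed -i 's/arm.camera_model(\(n\))/CM[\1]/' h.py; sed -i 's/^def ray/CM={n:arm.camera_model(n) for n in("side","top")}\ndef ray/; /^def move/,$d' h.py
python3 - <<'E'
from h import *
im={n:cv2.imread(f"pics/{n}0.png") for n in("side","top")}
for n,p,t in(("top",(498,250),(130,150)),("side",(432,380),(130,150))):
  g=cv2.cvtColor(im[n],cv2.COLOR_BGR2GRAY)
  for th in t:
    c,m=comp(g>th,p);w=np.array([onz(n,q[0],.022)[:2]for q in c],np.float32);print("tray",n,th,cv2.contourArea(c),cv2.minAreaRect(w), cv2.minAreaRect(c))
for th in(70,85,100):
  for n,p in dict(side=(264,261),top=(267,279)).items():
    c,m=comp(cv2.cvtColor(im[n],cv2.COLOR_BGR2GRAY)<th,p); print("grip",th,n,cv2.contourArea(c),cv2.minAreaRect(c))
cv2.imwrite("pics/st_top.png",cv2.resize(im["top"][170:280,325:445],None,fx=5,fy=5,interpolation=cv2.INTER_CUBIC))
cv2.imwrite("pics/st_side.png",cv2.resize(im["side"][220:335,310:425],None,fx=5,fy=5,interpolation=cv2.INTER_CUBIC))
E
```

```text
tray top 130 8643.5 ((0.49318426847457886, -0.3119366765022278), (0.30177971720695496, 0.20209164917469025), 6.780448913574219) ((498.5133972167969, 253.9980010986328), (118.6739730834961, 78.71411895751953), 81.43086242675781)
tray top 150 8590.0 ((0.4931789040565491, -0.3118031322956085), (0.30112138390541077, 0.2009025663137436), 6.703975200653076) ((498.27789306640625, 254.03367614746094), (118.43614959716797, 78.01864624023438), 81.38435363769531)
tray side 130 8614.5 ((0.49207761883735657, -0.3107566237449646), (0.312490850687027, 0.20674251019954681), 6.856851100921631) ((429.18963623046875, 378.736572265625), (88.23001861572266, 108.22623443603516), 35.75389099121094)
tray side 150 8397.5 ((0.49335646629333496, -0.31092196702957153), (0.3066963851451874, 0.20427069067955017), 6.706435203552246) ((430.924072265625, 378.61822509765625), (87.00350189208984, 106.59384155273438), 37.11686325073242)
grip 70 side 64.5 ((264.11541748046875, 260.923095703125), (5.525465488433838, 14.82227897644043), 74.74488067626953)
grip 70 top 32.0 ((267.4455871582031, 279.3063659667969), (4.686737537384033, 20.498043060302734), 34.508522033691406)
grip 85 side 78.5 ((264.058837890625, 260.7353210449219), (6.305926322937012, 15.279744148254395), 75.96376037597656)
grip 85 top 87.5 ((266.19586181640625, 278.3092956542969), (5.4828691482543945, 21.11920166015625), 23.962491989135742)
grip 100 side 87.0 ((264.058837890625, 260.7353210449219), (6.790997505187988, 15.764815330505371), 75.96376037597656)
grip 100 top 103.5 ((266.3243713378906, 278.3804931640625), (5.9366583824157715, 21.092594146728516), 24.77513885498047)
```

View pics/st_top.png

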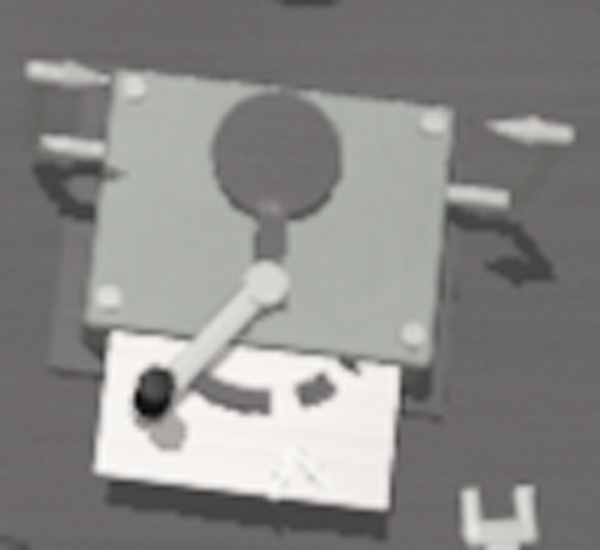

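View pics/st_side.png

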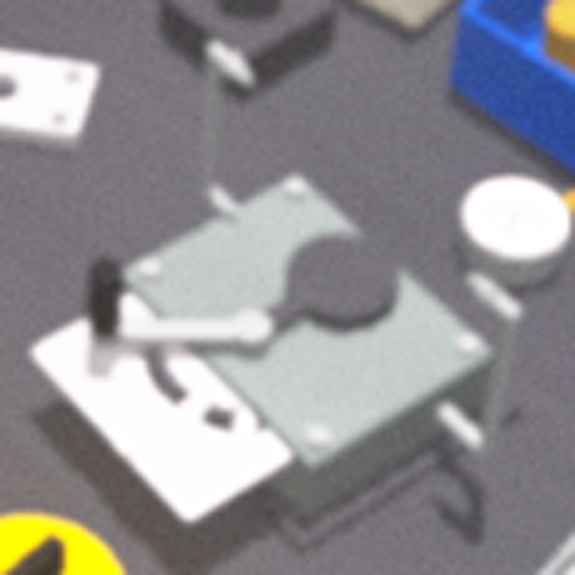

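Zoomed top: pointer tips (112,78) and (488,126), pivot (268,282), handle top (157,380), notch arrow (300,470). Zoomed side: tips (256,80) and (470,277), pivot (255,327), handle top (105,268).

```bash
python3 - <<'E'
from h import *
T=lambda u,v:((u+.5)/5-.5+325,(v+.5)/5-.5+170)
S=lambda u,v:((u+.5)/5-.5+310,(v+.5)/5-.5+220)
P={}
for k,s,t in[("tipL",(256,80),(112,78)),("tipR",(470,277),(488,126)),("pivot",(255,325),(268,282)),("handle",(105,268),(157,380)),("s1",(296,187),(133,86)),("s2",(467,343),(434,121)),("s3",(150,268),(107,297)),("s4",(320,433),(413,334))]:
    P[k],e=tri(S(*s),T(*t)); print(k,P[k],e)
v=(P["tipL"]+P["tipR"])/2; d=P["tipL"]-P["tipR"]; print("view",v,np.linalg.norm(d),"yaw tip",np.arctan2(-d[0],d[1]))
d2=P["s1"]-P["s2"]+P["s3"]-P["s4"]; d3=P["s1"]-P["s3"]+P["s2"]-P["s4"]
print("yaw screws",np.arctan2(-d2[0],d2[1]),np.arctan2(d3[1],d3[0]),(P["s1"]+P["s2"]+P["s3"]+P["s4"])/4)
yaw=np.arctan2(-d[0],d[1]); h=P["handle"]-P["pivot"]; print("lever",np.hypot(*h[:2]),(np.arctan2(h[1],h[0])-yaw-2.48)%(2*np.pi),np.arctan2(h[1],h[0])%6.283)
for z in(.05,.06,.07):print(z,onz("top",T(268,282),z),onz("side",S(255,325),z))
# notch arrow
print("arrow top z.06",onz("top",T(298,447),.06))
# dish grip, plate: triangulated
print("plate",tri((309.1,237.5),(267,207.8)))
print("dish grip",tri((264.06,260.8),(266.3,278.4)))
for n,c,w,a in(("top",(266.3,278.4),21,24.4),("side",(264.06,260.7),15.3,76)):
    # long axis direction: perpendicular/along per minAreaRect; w is height -> angle+90
    t=np.radians(a+90); q=np.array([np.cos(t),np.sin(t)])*w/2
    A=onz(n,np.array(c)+q,.063);B=onz(n,np.array(c)-q,.063);print("grip",n,(A+B)/2,np.linalg.norm(A-B),np.arctan2(*(A-B)[1::-1]))
E
```

```text
tipL [0.626  0.0873 0.1564] 0.0005843848304321524
tipR [ 0.6083 -0.0946  0.1483] 0.0010721603045927522
pivot [0.5471 0.0036 0.0711] 0.0005780460620188653
handle [0.4849 0.0628 0.1188] 0.0014760574726024492
s1 [0.6537 0.0727 0.0576] 4.8798450305397235e-05
s2 [ 0.6361 -0.0829  0.0604] 0.0017626499341595943
s3 [0.5408 0.0847 0.0579] 0.0007598146793902222
s4 [ 0.5238 -0.0712  0.0616] 0.0008539247688369913
view [ 0.6171 -0.0036  0.1523] 0.18296179502163679 yaw tip -0.09681906010170079
yaw screws -0.1102261023191213 -0.10430982988033258 [0.5886 0.0008 0.0594]
lever 0.08585229186997097 6.28122544459677 2.381221077315483
0.05 [0.5519 0.0016 0.05  ] [0.5609 0.0154 0.05  ]
0.06 [0.5495 0.0026 0.06  ] [0.5545 0.0098 0.06  ]
0.07 [0.5471 0.0036 0.07  ] [0.5481 0.0041 0.07  ]
arrow top z.06 [ 0.4642 -0.0125  0.06  ]
plate (array([0.6036, 0.2957, 0.0144]), np.float64(0.001757760846947085))
dish grip (array([0.4102, 0.2848, 0.0481]), np.float64(1.7362074402348588e-05))
grip top [0.4083 0.283  0.063 ] 0.05242884963052671 2.757698992362005
grip side [0.403 0.273 0.063] 0.04650220533227713 2.741757334699769
```

arm_command --series '[0,0,0,0.9,0.97,0.1,1,0,0,0,0.9,0.97,0.1,1,0,0,0,0.9,0.97,0.1,1]'

```text
t: 0.48
eef_pos: [0.2414, 0.5299, 0.2385]
ee_rot: [3.14, 0.0, -0.271]
force: [-0.3, 0.4, 0.1]
width: 0.0879
gripper_force: 0.0
```

arm_command --series '[0,0,0,0.9,0.97,0.1,1,0,0,0,0.9,0.97,0.1,1,0,0,0,0.9,0.97,0.1,1]'

```text
t: 0.85
eef_pos: [0.3021, 0.413, 0.2284]
ee_rot: [3.141, 0.0, -0.271]
force: [-0.9, 1.0, 0.9]
width: 0.0875
gripper_force: 0.0
```

arm_command --series '[0,0,0,0.9,0.97,0.1,1,0,0,0,0.9,0.97,0.1,1,0,0,0,0.9,0.97,0.1,1]'

```text
t: 1.23
eef_pos: [0.363, 0.2963, 0.2183]
ee_rot: [3.141, 0.0, -0.272]
force: [-0.4, 0.9, 0.7]
width: 0.0879
gripper_force: 0.0
```

arm_command --series '[0,0,0,0.9,0.97,0.1,1,0,0,0,0.9,0.97,0.1,1,0,0,0,0.9,0.97,0.1,1]'

```text
t: 1.6
eef_pos: [0.4243, 0.1793, 0.2082]
ee_rot: [3.141, 0.0, -0.272]
force: [0.1, 0.2, 0.4]
width: 0.0877
gripper_force: 0.0
```

arm_command --series '[0,0,0.313,0.9,0.97,0.1,1,0,0,0.313,0.9,0.97,0.1,1,0,0,0.313,0.9,0.97,0.1,1,0,0,0.313,0.9,0.97,0.1,1]'

```text
t: 2.1
eef_pos: [0.485, 0.064, 0.1983]
ee_rot: [3.141, 0.0, -0.761]
force: [-0.5, -0.3, 0.6]
width: 0.0874
gripper_force: 0.0
```

```bash
cat > plan.py <<'E'
# plan.py x y z yaw : shares from the present pose to the target
import sys; from station import arm; import numpy as np
from scipy.spatial.transform import Rotation as R
t=np.array(sys.argv[1:4],float); s=arm.get_state(); M=R.from_euler("xyz",s["ee_rot"])
r=(M.inv()*R.from_euler("xyz",[np.pi,0,float(sys.argv[4])])).as_rotvec()/(np.pi/2)
print("t",round(s["t"],2),"pos",s["eef_pos"].round(4),"rot",s["ee_rot"].round(3),"w",round(s["width"],4),"F",s["force"].round(1))
print("turn",r.round(3),"shift",(M.inv().apply(t-s["eef_pos"])/.1).round(3))
E
python3 plan.py 0.4855 0.0622 0.102 -0.761
```

```text
t 2.1 pos [0.485  0.064  0.1983] rot [ 3.141  0.    -0.761] w 0.0874 F [-0.5 -0.3  0.6]
turn [0. 0. 0.] shift [0.016 0.009 0.963]
```

Descend, then close on the post gently.

arm_command --series '[0,0,0,0.016,0.01,0.5,1,0,0,0,0.016,0.01,0.96,1,0,0,0,0.016,0.01,0.96,1,0,0,0,0.016,0.01,0.96,0.15,0,0,0,0.016,0.01,0.96,0.15,0,0,0,0.016,0.01,0.96,0.0,0,0,0,0.016,0.01,0.96,0,0,0,0,0.016,0.01,0.96,0]' --force 10

```text
t: 3.1
eef_pos: [0.4849, 0.0618, 0.1029]
ee_rot: [-3.141, -0.0, -0.761]
force: [-0.1, 0.3, -0.1]
width: 0.0431
gripper_force: 0.0
```

```bash
python3 - <<'E'
from h import *
s=arm.get_state(); print(s)
p=np.array([.5471,.0036]); M=R.from_euler("xyz",s["ee_rot"]); h=s["eef_pos"][:2]-p
print("radius",np.hypot(*h),"ang",np.arctan2(h[1],h[0]))
a0=2.381
for a in np.linspace(0,.944,8)[1:]:
    # world shift: rotate pivot->handle (85 mm) by a
    d=.085*np.array([np.cos(a0+a)-np.cos(a0),np.sin(a0+a)-np.sin(a0),0])
    print("turn",round(-a/(np.pi/2),3),(M.inv().apply(d)/.1).round(3))
E
```

```text
{'t': 3.1, 'q': array([ 0.53  ,  0.2053, -0.5833,  0.    , -0.7817,  0.2803]), 'qd': array([-0.0006,  0.0034, -0.0025, -0.0019,  0.0023,  0.0009]), 'joint_efforts': array([  0.0356, -38.9743,  22.0897,   5.243 ,   0.0567,   0.0013]), 'eef_pos': array([0.4849, 0.0618, 0.1029]), 'ee_rot': array([-3.1411, -0.0001, -0.7605]), 'force': array([-0.1292,  0.3293, -0.1222]), 'moment': array([0.0149, 0.0037, 0.0122]), 'gripper_force': 0.0, 'width': 0.04312869178650507}
radius 0.08519986596531932 ang 2.3898160107769875
turn -0.086 [ 0.008  0.114 -0.   ]
turn -0.172 [ 0.031  0.226 -0.   ]
turn -0.258 [ 0.069  0.335 -0.   ]
turn -0.343 [ 0.121  0.437 -0.   ]
turn -0.429 [ 0.186  0.531 -0.   ]
turn -0.515 [ 0.263  0.615 -0.   ]
turn -0.601 [ 0.351  0.688 -0.   ]
```

arm_command --series '[0,0,0,0,0,0,0,0,0,0,0,0,0,0,0,0,0,0,0,0,0,0,0,0,0,0,0,0,0,0,0,0,0,0,0]'

```text
t: 3.72
eef_pos: [0.4847, 0.0618, 0.1025]
ee_rot: [3.141, 0.0, -0.76]
force: [0.2, -0.6, 1.1]
width: 0.0196
gripper_force: 10.0
```

arm_command --series '[0,0,-0.086,0.008,0.114,0,0,0,0,-0.172,0.031,0.226,0,0,0,0,-0.258,0.069,0.335,0,0,0,0,-0.343,0.121,0.437,0,0,0,0,-0.429,0.186,0.531,0,0,0,0,-0.515,0.263,0.615,0,0,0,0,-0.601,0.351,0.688,0,0,0,0,-0.601,0.351,0.688,0,0]'

```text
t: 4.72
eef_pos: [0.4635, -0.0124, 0.1026]
ee_rot: [-3.142, -0.001, 0.183]
force: [4.2, -0.2, -4.7]
width: 0.02
gripper_force: 10.0
```

```bash
python3 plan.py 0.4635 -0.0120 0.102 0.183; python3 - <<'E'
from station import arm
import numpy as np
p=arm.get_state()["eef_pos"]; print(np.arctan2(p[1]-.0036,p[0]-.5471)%6.283-2.48+.105)
E
```

```text
t 4.72 pos [ 0.4635 -0.0124  0.1026] rot [-3.142e+00 -1.000e-03  1.830e-01] w 0.02 F [ 4.2 -0.2 -4.7]
turn [-0.    -0.001 -0.   ] shift [ 0.    -0.004  0.006]
0.9559147385414621
```

arm_command --series '[0,0,0,0,0,0,0.6,0,0,0,0,0,0,0.6,0,0,0,0,0,0,0.6,0,0,0,0,0,-0.4,1,0,0,0,0,0,-0.9,1,0,0,0,0,0,-1,1]'

```text
t: 5.48
eef_pos: [0.4644, -0.0116, 0.2059]
ee_rot: [-3.141, -0.006, 0.184]
force: [-0.3, -0.2, -0.9]
width: 0.0741
gripper_force: 0.0
```

arm_command --series '[0,0,0,0.64,-0.92,0,1,0,0,0,0.64,-0.92,0,1,0,0,0,0.64,-0.92,0,1]'

```text
t: 5.85
eef_pos: [0.5097, 0.0924, 0.2016]
ee_rot: [3.141, 0.001, 0.186]
force: [-0.8, 0.1, -0.7]
width: 0.0872
gripper_force: 0.0
```

arm_command --series '[0,0,0,0.64,-0.92,0,1,0,0,0,0.64,-0.92,0,1,0,0,0,0.64,-0.92,0,1]'

```text
t: 6.22
eef_pos: [0.5555, 0.1941, 0.2011]
ee_rot: [3.141, 0.002, 0.185]
force: [-0.0, -1.2, -0.6]
width: 0.0874
gripper_force: 0.0
```

arm_command --series '[0,0,0.732,0.64,-0.92,0,1,0,0,0.732,0.64,-0.92,0,1,0,0,0.732,0.64,-0.92,0,1,0,0,0.732,0.64,-0.92,0,1,0,0,0.732,0.64,-0.92,0,1,0,0,0.732,0.64,-0.92,0,1,0,0,0.732,0.64,-0.92,0,1]'

```text
t: 7.1
eef_pos: [0.6006, 0.293, 0.2021]
ee_rot: [3.14, 0.0, -0.967]
force: [-1.0, 0.2, 0.3]
width: 0.0875
gripper_force: 0.0
```

```bash
python3 plan.py 0.603 0.2955 0.125 -0.967; python3 - <<'E'
from h import *
for n in("side","top"): cv2.imwrite(f"pics/{n}1.png",arm.grab_frame(n))
a=cv2.resize(cv2.imread("pics/top1.png")[170:280,325:445],None,fx=4,fy=4,interpolation=cv2.INTER_CUBIC)
b=cv2.imread("pics/side1.png")[180:400,180:500]
c=np.zeros((440,480+320,3),np.uint8); c[:,:480]=a; c[:220,480:]=b; cv2.imwrite("pics/c1.png",c)
E
```

```text
t 7.1 pos [0.6006 0.293  0.2021] rot [ 3.14   0.    -0.967] w 0.0875 F [-1.   0.2  0.3]
turn [ 0.001  0.    -0.   ] shift [-0.007 -0.034  0.771]
```

View pics/c1.png

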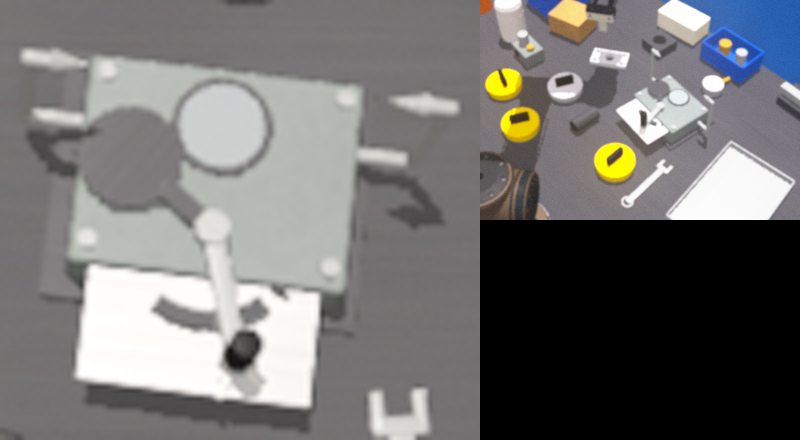

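The lever now sits over the notch arrow: handle top is at crop (242,343) and pivot at (213,225). The plate at side-crop (610,58) is free to grasp.

```bash
python3 - <<'E'
from h import *
T=lambda u,v:((u+.5)/4-.5+325,(v+.5)/4-.5+170)
h=onz("top",T(243,342),.116)
for z,p in((.071,(213,225)),): 
    p=onz("top",T(*p),z); d=h-p; print(h,p,np.hypot(*d[:2]),np.arctan2(d[1],d[0])%6.2832-2.48+.105)
E
```

```text
[ 0.4641 -0.009   0.116 ] [0.5472 0.0046 0.071 ] 0.08418598987746112 0.9281543231517575
```

arm_command --series '[0,0,0,-0.007,-0.034,0.5,1,0,0,0,-0.007,-0.034,0.95,1,0,0,0,-0.007,-0.034,0.95,1,0,0,0,-0.007,-0.034,0.95,1]'

```text
t: 7.7
eef_pos: [0.6045, 0.2971, 0.1093]
ee_rot: [-3.14, -0.001, -0.964]
force: [0.1, -0.2, 1.0]
width: 0.0877
gripper_force: 0.0
```

```bash
python3 plan.py 0.603 0.2955 0.0245 -0.967
```

```text
t 7.7 pos [0.6045 0.2971 0.1093] rot [-3.14e+00 -1.00e-03 -9.64e-01] w 0.0877 F [ 0.1 -0.2  1. ]
turn [-0.001 -0.     0.002] shift [0.004 0.023 0.848]
```

arm_command --series '[0,0,0,0.004,0.02,0.4,1,0,0,0,0.004,0.02,0.7,1,0,0,0,0.004,0.02,0.84,1,0,0,0,0.004,0.02,0.84,1,0,0,0,0.004,0.02,0.84,0.6,0,0,0,0.004,0.02,0.84,0.6,0,0,0,0.004,0.02,0.84,0.6,0,0,0,0.004,0.02,0.84,0.6]' --force 25

```text
t: 8.7
eef_pos: [0.6026, 0.2956, 0.0245]
ee_rot: [-3.14, 0.0, -0.966]
force: [-2.6, 0.0, 5.7]
width: 0.064
gripper_force: 25.0
```

arm_command --series '[0,0,0,0,0,0,0.5,0,0,0,0,0,0,0.5]'

```text
t: 8.95
eef_pos: [0.6026, 0.2956, 0.0245]
ee_rot: [-3.14, -0.0, -0.966]
force: [-1.1, -0.6, 6.0]
width: 0.0636
gripper_force: 25.0
```

arm_command --series '[0,0,0,0,0,-0.3,0.5,0,0,0,0,0,-0.7,0.5,0,0,0,0,0,-1,0.5]'

```text
t: 9.32
eef_pos: [0.602, 0.2952, 0.1246]
ee_rot: [3.141, 0.0, -0.966]
force: [0.7, -0.4, -1.6]
width: 0.0637
gripper_force: 25.0
```

arm_command --series '[0,0,0,0,0,-0.5,0.5,0,0,0,0.1,0.06,-0.9,0.5,0,0,0,0.45,0.28,-0.9,0.5,0,0,0,0.85,0.53,-0.9,0.5]'

```text
t: 9.82
eef_pos: [0.6063, 0.1946, 0.2134]
ee_rot: [3.141, 0.001, -0.965]
force: [0.4, 0.1, -2.1]
width: 0.0639
gripper_force: 25.0
```

arm_command --series '[0,0,0,0.42,0.26,0,0.5,0,0,0,0.85,0.53,0,0.5,0,0,0,0.85,0.53,0,0.5]'

```text
t: 10.2
eef_pos: [0.6108, 0.0918, 0.213]
ee_rot: [3.14, 0.001, -0.97]
force: [0.5, 0.1, -3.5]
width: 0.0636
gripper_force: 25.0
```

arm_command --series '[0,0,0.1,0.3,0.17,0,0.5,0,0,0.2,0.6,0.35,0,0.5,0,0,0.3,0.84,0.52,0,0.5,0,0,0.4,0.84,0.52,0,0.5,0,0,0.451,0.84,0.52,0,0.5,0,0,0.451,0.84,0.52,0,0.5]'

```text
t: 10.95
eef_pos: [0.6163, -0.0031, 0.213]
ee_rot: [3.141, -0.0, -1.674]
force: [0.3, 0.4, -3.1]
width: 0.0636
gripper_force: 25.0
```

```bash
python3 plan.py 0.617 -0.0036 0.1745 -1.676
```

```text
t 10.95 pos [ 0.6163 -0.0031  0.213 ] rot [ 3.141 -0.    -1.674] w 0.0636 F [ 0.3  0.4 -3.1]
turn [ 0.001 -0.     0.001] shift [ 0.004 -0.008  0.385]
```

arm_command --series '[0,0,0.001,0.004,-0.008,0.2,0.5,0,0,0.001,0.004,-0.008,0.385,0.5,0,0,0.001,0.004,-0.008,0.385,0.5,0,0,0.001,0.004,-0.008,0.385,0.5]'

```text
t: 11.45
eef_pos: [0.6177, -0.0038, 0.1757]
ee_rot: [-3.141, -0.0, -1.675]
force: [0.3, -0.0, -1.5]
width: 0.0635
gripper_force: 25.0
```

```bash
python3 plan.py 0.617 -0.0036 0.1745 -1.676; python3 - <<'E'
from h import *
for n in("side","top"): cv2.imwrite(f"pics/{n}2.png",arm.grab_frame(n))
a=cv2.imread("pics/top2.png")[150:250,310:450]; b=cv2.imread("pics/side2.png")[200:320,310:430]
c=np.zeros((480,800,3),np.uint8); c[:320,:448]=cv2.resize(a,(448,320),interpolation=cv2.INTER_CUBIC); c[:352,448:]=cv2.resize(b,(352,352),interpolation=cv2.INTER_CUBIC)
cv2.imwrite("pics/c2.png",c)
E
```

```text
t 11.45 pos [ 0.6177 -0.0038  0.1757] rot [-3.141 -0.    -1.675] w 0.0635 F [ 0.3 -0.  -1.5]
turn [-0.    -0.     0.001] shift [-0.001  0.007  0.012]
```

View pics/c2.png

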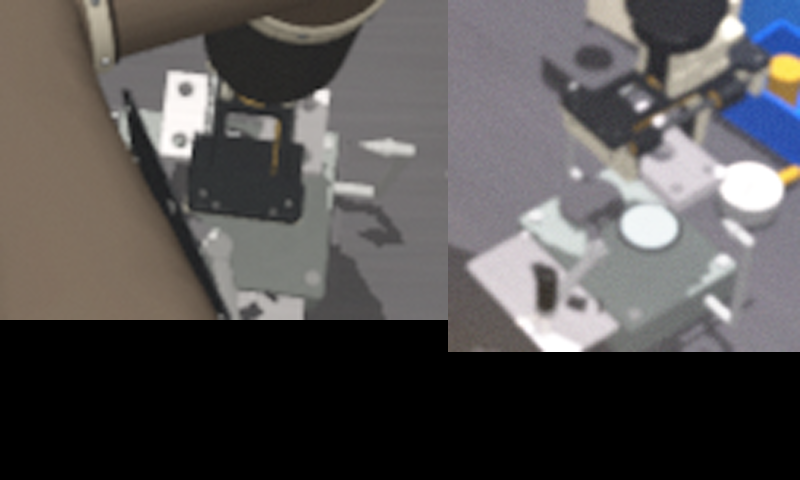

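The plate is held level between the pointers. In the top crop its left end runs from (167,70) to (161,157) with holes at (185,88) and (180,140). In the side crop its near end runs from (683,205) to (722,170).

```bash
python3 - <<'E'
from h import *
T=lambda u,v:((u+.5)/3.2-.5+310,(v+.5)/3.2-.5+150)
k=352/120
S=lambda u,v:((u-448+.5)/k-.5+310,(v+.5)/k-.5+200)
w=np.array([.617,-.0036]);y=-.105; ex=np.array([np.cos(y),np.sin(y)]);ey=np.array([-ex[1],ex[0]])
for nm,n,p in(("TL","top",T(167,70)),("BL","top",T(161,157)),("h1","top",T(185.5,88)),("h2","top",T(180,140)),("nearR","side",S(722,170)),("nearB","side",S(683,203))):
    q=onz(n,p,.1665)[:2]-w; print(nm,q@ex,q@ey)
# expected tip + predicted corners
for s in(-1,1):
    for u in(-1,1): 
        P=np.r_[w+ex*.032*u+ey*.06*s,.166]; print(s,u,proj("side",P),proj("top",P))
g=cv2.cvtColor(cv2.imread("pics/side2.png"),cv2.COLOR_BGR2GRAY)
print(S(722,170),S(683,203))
g=cv2.cvtColor(cv2.imread("pics/top2.png"),cv2.COLOR_BGR2GRAY)
for r in(176,180,184,188): print(r,g[r,355:378],g[r,398:418])
E
```

```text
TL 0.03419354755173847 0.060252573745778776
BL -0.03360412832233059 0.05713904314727049
h1 0.02188135183750014 0.044973623992311335
h2 -0.01882249498940062 0.0446179009219307
nearR 0.031288413687589875 -0.05392115243275087
nearB -0.02626593572191479 -0.06374154540912748
-1 -1 [387.2516 269.1026] [409.2704 204.0862]
-1 1 [404.7509 258.9263] [411.76   178.4412]
1 -1 [359.2863 243.8937] [358.8311 197.9874]
1 1 [376.4637 234.6702] [361.8319 172.479 ]
(403.0795454545455, 257.625) (389.78409090909093, 268.875)
176 [112 113 112 111 111 113 129 211 245 242 220 170 140 138 176 219 240 244
 244 216 128 160 162] [ 37  41  41  40  40  40  39  38  38  38  39  39  39  53  86 110 116 115
 115 117]
180 [112 114 113 113 114 113 178 232 246 247 243 232 218 219 231 242 248 248
 248 222 176 170 101] [ 40  41  39  39  37  41  56  72  99 128 204 241 245 245 216 129 116 116
 117 116]
184 [160 140 133 124 117 135 216 248 248 248 248 248 249 248 248 248 248 248
 236 193 180 178  70] [ 51  51  51  70 121 162 166 143 134 146 165 177 180 174 146 116 115 115
 115 115]
188 [160 189 188 188 188 211 240 250 250 249 249 249 249 249 249 249 250 250
 223 158 153 113  57] [ 49  51  60  79 145 176 177 177 177 178 177 177 178 164 132 119 118 116
 116 116]
```

arm_command --series '[0,0,0,0,0.005,0.01,0.5,0,0,0,0,0.005,0.01,0.5,0,0,0,0,0.005,0.01,0.5,0,0,0,0,0.005,0.01,0.5,0,0,0,0,0.005,0.01,0.5,0,0,0,0,0.005,0.01,0.5,0,0,0,0,0.005,0.01,0.5,0,0,0,0,0.005,0.01,0.5]'

```text
t: 12.55
eef_pos: [0.6168, -0.004, 0.174]
ee_rot: [3.142, -0.0, -1.676]
force: [0.9, -0.0, -3.3]
width: 0.0642
gripper_force: 25.0
```

arm_command --series '[0,0,0,0,0,0,0.5,0,0,0,0,0,0,0.5,0,0,0,0,0,0,0.5,0,0,0,0,0,0,0.5,0,0,0,0,0,0,0.5,0,0,0,0,0,0,0.5,0,0,0,0,0,0,0.5,0,0,0,0,0,0,0.5]'

```text
t: 13.55
eef_pos: [0.6168, -0.004, 0.1741]
ee_rot: [3.142, -0.0, -1.676]
force: [0.5, -0.2, -1.8]
width: 0.0639
gripper_force: 25.0
```

arm_command --series '[0,0,0,0,0,-0.2,0.5,0,0,0,0,0,-0.45,0.5,0,0,0,0,0,-0.45,0.5]'

```text
t: 13.92
eef_pos: [0.618, -0.0038, 0.2211]
ee_rot: [-3.138, 0.001, -1.676]
force: [0.5, 0.8, -2.2]
width: 0.064
gripper_force: 25.0
```

```bash
python3 plan.py 0.5627 -0.3036 0.1 -1.454
```

```text
t 13.93 pos [ 0.618  -0.0038  0.2211] rot [-3.138e+00  1.000e-03 -1.676e+00] w 0.064 F [ 0.5  0.8 -2.2]
turn [-0.003  0.    -0.141] shift [3.041 0.24  1.207]
```

arm_command --series '[0,0,0,0.4,0.03,0,0.5,0,0,0,0.76,0.06,0,0.5,0,0,0,0.76,0.06,0,0.5]'

```text
t: 14.3
eef_pos: [0.6017, -0.0809, 0.2179]
ee_rot: [3.14, -0.0, -1.679]
force: [-0.1, -0.0, -2.7]
width: 0.064
gripper_force: 25.0
```

arm_command --series '[0,0,0,0.4,0.03,0,0.5,0,0,0,0.76,0.06,0,0.5]'

```text
t: 14.55
eef_pos: [0.5885, -0.1541, 0.2181]
ee_rot: [3.141, 0.0, -1.675]
force: [-0.1, -0.1, -2.6]
width: 0.0638
gripper_force: 25.0
```

arm_command --series '[0,0,0,0.4,0.03,0,0.5,0,0,0,0.76,0.06,0,0.5]'

```text
t: 14.8
eef_pos: [0.5745, -0.2294, 0.2181]
ee_rot: [3.141, 0.0, -1.676]
force: [-0.0, 0.5, -2.5]
width: 0.0636
gripper_force: 25.0
```

arm_command --series '[0,0,-0.07,0.4,0.03,0.3,0.5,0,0,-0.141,0.76,0.06,0.8,0.5,0,0,-0.141,0.76,0.06,1,0.5,0,0,-0.141,0.76,0.06,1,0.5,0,0,-0.141,0.76,0.06,1,0.5]'

```text
t: 15.42
eef_pos: [0.5618, -0.3035, 0.1198]
ee_rot: [-3.141, -0.001, -1.454]
force: [0.2, 0.7, -1.3]
width: 0.064
gripper_force: 25.0
```

```bash
python3 plan.py 0.5627 -0.3036 0.0295 -1.454
```

```text
t 15.43 pos [ 0.5618 -0.3035  0.1198] rot [-3.141e+00 -1.000e-03 -1.454e+00] w 0.064 F [ 0.2  0.7 -1.3]
turn [-0.001 -0.     0.   ] shift [ 0.002 -0.008  0.903]
```

arm_command --series '[0,0,0,0,-0.008,0.4,0.5,0,0,0,0,-0.008,0.7,0.5,0,0,0,0,-0.008,0.85,0.5,0,0,0,0,-0.008,0.9,0.5,0,0,0,0,-0.008,0.905,0.5,0,0,0,0,-0.008,0.91,0.5]'

```text
t: 16.18
eef_pos: [0.5626, -0.3038, 0.0293]
ee_rot: [-3.14, -0.001, -1.454]
force: [-0.5, 0.5, -2.0]
width: 0.064
gripper_force: 25.0
```

```bash
python3 plan.py 0.5627 -0.3036 0.0285 -1.454
```

```text
t 16.18 pos [ 0.5626 -0.3038  0.0293] rot [-3.140e+00 -1.000e-03 -1.454e+00] w 0.064 F [-0.5  0.5 -2. ]
turn [-0.001 -0.    -0.   ] shift [-0.002 -0.001  0.008]
```

arm_command --series '[0,0,0,0,0,0.006,0.5,0,0,0,0,0,0.01,0.5,0,0,0,0,0,0.01,0.5]'

```text
t: 16.55
eef_pos: [0.5623, -0.3038, 0.0285]
ee_rot: [-3.14, -0.001, -1.454]
force: [-1.4, 1.1, 7.4]
width: 0.0638
gripper_force: 25.0
```

Contact felt at the expected floor height; releasing.

arm_command --series '[0,0,0,0,0,0,0.82,0,0,0,0,0,0,0.82,0,0,0,0,0,0,0.82,0,0,0,0,0,-0.3,0.82,0,0,0,0,0,-0.9,0.82,0,0,0,0,0,-1,0.82]'

```text
t: 17.3
eef_pos: [0.5642, -0.3045, 0.1317]
ee_rot: [-3.135, -0.003, -1.454]
force: [1.0, -0.7, -0.9]
width: 0.0719
gripper_force: 0.0
```

arm_command --series '[0,0,0,0,0,-0.5,0.8,0,0,0,0,0,-0.85,0.8,0,0,0,0,0,-0.85,0.8]'

```text
t: 17.68
eef_pos: [0.5632, -0.3042, 0.2153]
ee_rot: [-3.136, -0.002, -1.454]
force: [-0.8, -0.8, -1.2]
width: 0.0702
gripper_force: 0.0
```

```bash
python3 plan.py 0.4105 0.2848 0.21 -0.39
```

```text
t 17.68 pos [ 0.5632 -0.3042  0.2153] rot [-3.136e+00 -2.000e-03 -1.454e+00] w 0.0702 F [-0.8 -0.8 -1.2]
turn [-0.002 -0.003 -0.678] shift [-6.028  0.833  0.034]
```

arm_command --series '[0,0,-0.678,-0.95,0.13,0,0.8,0,0,-0.678,-0.95,0.13,0,0.8,0,0,-0.678,-0.95,0.13,0,0.8,0,0,-0.678,-0.95,0.13,0,0.8,0,0,-0.678,-0.95,0.13,0,0.8,0,0,-0.678,-0.95,0.13,0,0.8,0,0,-0.678,-0.95,0.13,0,0.8]'

```text
t: 18.55
eef_pos: [0.5373, -0.2107, 0.2109]
ee_rot: [3.141, 0.002, -0.391]
force: [0.3, -1.0, -0.5]
width: 0.0702
gripper_force: 0.0
```

arm_command --series '[0,0,0,-0.62,-0.82,0,0.8,0,0,0,-0.62,-0.82,0,0.8]'

```text
t: 18.8
eef_pos: [0.5106, -0.1103, 0.2112]
ee_rot: [3.141, 0.001, -0.394]
force: [1.1, -0.0, -0.1]
width: 0.0701
gripper_force: 0.0
```

arm_command --series '[0,0,0,-0.62,-0.82,0,0.8,0,0,0,-0.62,-0.82,0,0.8]'

```text
t: 19.05
eef_pos: [0.4844, -0.0103, 0.2117]
ee_rot: [-3.142, 0.0, -0.393]
force: [0.2, 0.2, 0.6]
width: 0.0703
gripper_force: 0.0
```

arm_command --series '[0,0,0,-0.62,-0.82,0,0.8,0,0,0,-0.62,-0.82,0,0.8]'

```text
t: 19.3
eef_pos: [0.4583, 0.0893, 0.2118]
ee_rot: [-3.141, 0.0, -0.393]
force: [0.9, -0.8, -0.1]
width: 0.0696
gripper_force: 0.0
```

```bash
python3 plan.py 0.4105 0.2848 0.21 -0.39; python3 - <<'E'
from h import *
for n in("side","top"): cv2.imwrite(f"pics/{n}3.png",arm.grab_frame(n))
a=cv2.imread("pics/top3.png"); b=cv2.imread("pics/side3.png")
c=np.zeros((600,800,3),np.uint8); c[:300,:400]=cv2.resize(a[180:330,400:600],None,fx=2,fy=2,interpolation=cv2.INTER_CUBIC)
c[300:,:400]=cv2.resize(a[240:315,217:317],None,fx=4,fy=4,interpolation=cv2.INTER_CUBIC); c[:300,400:]=cv2.resize(b[310:460,340:540],None,fx=2,fy=2); c[300:,400:]=cv2.resize(b[230:305,215:315],None,fx=4,fy=4,interpolation=cv2.INTER_CUBIC)
cv2.imwrite("pics/c3.png",c)
E
```

```text
t 19.3 pos [0.4583 0.0893 0.2118] rot [-3.141  0.    -0.393] w 0.0696 F [ 0.9 -0.8 -0.1]
turn [-0.     0.    -0.002] shift [-1.189 -1.624  0.018]
```

View pics/c3.png

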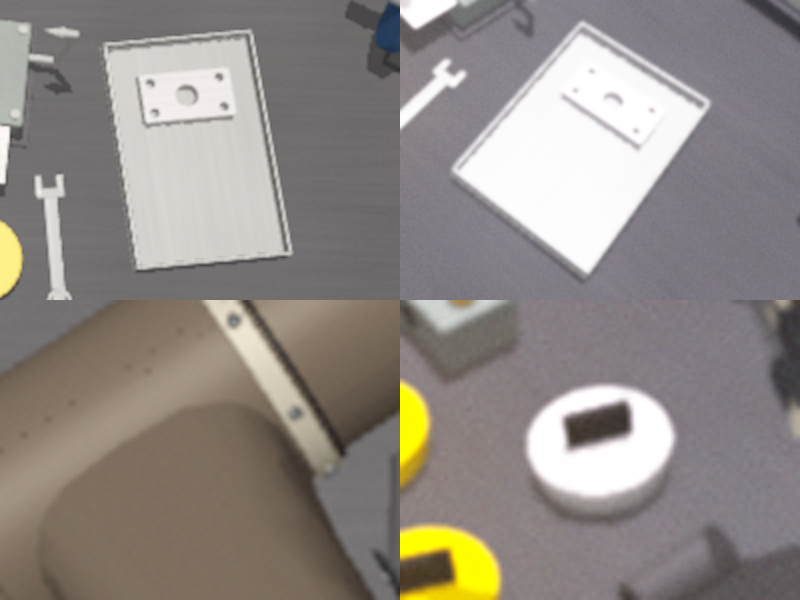

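The plate lies flat in the far half of the tray (top crop (187,96)), leaving the near half free. The dish is still in place at side crop (600,440), with the grip's top edge from (568,412) to (630,402).

```bash
python3 - <<'E'
from h import *
S=lambda u,v:((u-400+.5)/4-.5+215,(v-300+.5)/4-.5+230)
for a,b,z in(((567,412),(630,402),.063),((570,449),(632,434),.032)):
    A,B=onz("side",S(*a),z),onz("side",S(*b),z); d=A-B; print((A+B)/2,np.linalg.norm(d),np.arctan2(d[1],d[0]))
E
```

```text
[0.4145 0.2872 0.063 ] 0.0486269158708531 2.623089045818759
[0.4093 0.2818 0.032 ] 0.0493927367969451 2.729468285909516
```

arm_command --series '[0,0,0,-0.6,-0.81,0.1,0.7,0,0,0,-0.6,-0.81,0.1,0.7]'

```text
t: 19.65
eef_pos: [0.434, 0.1861, 0.2016]
ee_rot: [3.141, 0.0, -0.393]
force: [0.0, -0.2, -0.2]
width: 0.0619
gripper_force: 0.0
```

arm_command --series '[0,0,0,-0.6,-0.81,0.5,0.6,0,0,0,-0.6,-0.81,0.5,0.6,0,0,0,-0.6,-0.81,0.5,0.6,0,0,0,-0.6,-0.81,0.5,0.6]'

```text
t: 20.15
eef_pos: [0.4098, 0.2823, 0.1516]
ee_rot: [3.14, 0.0, -0.391]
force: [-0.2, 0.9, 0.3]
width: 0.0529
gripper_force: 0.0
```

```bash
python3 plan.py 0.4105 0.2848 0.058 -0.39
```

```text
t 20.15 pos [0.4098 0.2823 0.1516] rot [ 3.14   0.    -0.391] w 0.0529 F [-0.2  0.9  0.3]
turn [ 0.001  0.    -0.001] shift [-0.003 -0.027  0.936]
```

arm_command --series '[0,0,0.018,-0.003,-0.027,0.4,0.6,0,0,0.018,-0.003,-0.027,0.75,0.6,0,0,0.018,-0.003,-0.027,0.935,0.6,0,0,0.018,-0.003,-0.027,0.935,0.6,0,0,0.018,-0.003,-0.027,0.935,0,0,0,0.018,-0.003,-0.027,0.935,0,0,0,0.018,-0.003,-0.027,0.935,0,0,0,0.018,-0.003,-0.027,0.935,0]' --force 30

```text
t: 21.15
eef_pos: [0.4106, 0.2857, 0.059]
ee_rot: [-3.141, -0.0, -0.418]
force: [0.6, 0.2, 0.4]
width: 0.0178
gripper_force: 0.0
```

arm_command --series '[0,0,0,0,0,0,0,0,0,0,0,0,0,0,0,0,0,0,0,0,0]'

```text
t: 21.52
eef_pos: [0.4103, 0.2851, 0.0588]
ee_rot: [3.141, 0.0, -0.418]
force: [-1.5, -1.9, 6.0]
width: 0.014
gripper_force: 29.9
```

```bash
python3 plan.py 0.617 -0.0036 0.25 -0.42
```

```text
t 21.52 pos [0.4103 0.2851 0.0588] rot [ 3.141  0.    -0.418] w 0.014 F [-1.5 -1.9  6. ]
turn [0.    0.    0.001] shift [ 3.061  1.801 -1.911]
```

arm_command --series '[0,0,0,0,0,-0.3,0,0,0,0,0,0,-0.7,0,0,0,0,0,0,-1,0]'

```text
t: 21.9
eef_pos: [0.4103, 0.2855, 0.1595]
ee_rot: [-3.141, 0.0, -0.418]
force: [1.3, 0.1, -4.0]
width: 0.0139
gripper_force: 29.9
```

arm_command --series '[0,0,0,0.1,0.05,-0.5,0,0,0,0,0.4,0.23,-0.88,0,0,0,0,0.765,0.45,-0.88,0]'

```text
t: 22.28
eef_pos: [0.4636, 0.214, 0.2496]
ee_rot: [-3.136, -0.002, -0.416]
force: [1.1, 0.1, -4.5]
width: 0.0141
gripper_force: 29.9
```

arm_command --series '[0,0,0,0.4,0.23,0,0,0,0,0,0.765,0.45,0,0]'

```text
t: 22.52
eef_pos: [0.514, 0.1399, 0.2459]
ee_rot: [3.141, 0.001, -0.418]
force: [0.7, 0.7, -3.4]
width: 0.0141
gripper_force: 29.9
```

arm_command --series '[0,0,0,0.4,0.23,0,0,0,0,0,0.765,0.45,0,0]'

```text
t: 22.78
eef_pos: [0.5657, 0.0677, 0.2456]
ee_rot: [3.141, 0.001, -0.418]
force: [0.2, 0.0, -3.8]
width: 0.0137
gripper_force: 29.9
```

arm_command --series '[0,0,0,0.4,0.23,0,0,0,0,0,0.765,0.45,0,0,0,0,0,0.765,0.45,0,0,0,0,0,0.765,0.45,0,0]'

```text
t: 23.28
eef_pos: [0.6165, -0.0033, 0.2454]
ee_rot: [3.141, 0.002, -0.419]
force: [0.4, 0.9, -4.0]
width: 0.0137
gripper_force: 30.0
```

```bash
python3 plan.py 0.617 -0.0036 0.2088 -0.418
```

```text
t 23.27 pos [ 0.6165 -0.0033  0.2454] rot [ 3.141e+00  2.000e-03 -4.190e-01] w 0.0137 F [ 0.4  0.9 -4. ]
turn [ 0.     0.001 -0.001] shift [0.006 0.    0.366]
```

arm_command --series '[0,0,0,0.006,0,0.2,0,0,0,0,0.006,0,0.37,0,0,0,0,0.006,0,0.37,0,0,0,0,0.006,0,0.37,0]'

```text
t: 23.78
eef_pos: [0.6179, -0.0032, 0.2101]
ee_rot: [-3.142, -0.001, -0.417]
force: [0.8, 0.5, -3.1]
width: 0.0141
gripper_force: 30.0
```

```bash
python3 plan.py 0.617 -0.0036 0.2088 -0.418; python3 - <<'E'
from h import *
for n in("side","top"): cv2.imwrite(f"pics/{n}4.png",arm.grab_frame(n))
a=cv2.imread("pics/top4.png")[150:250,310:450]; b=cv2.imread("pics/side4.png")[200:320,310:430]
c=np.zeros((352,800,3),np.uint8); c[:320,:448]=cv2.resize(a,(448,320),interpolation=cv2.INTER_CUBIC); c[:352,448:]=cv2.resize(b,(352,352),interpolation=cv2.INTER_CUBIC)
cv2.imwrite("pics/c4.png",c)
w=np.array([.617,-.0036]); 
for n in("side","top"):
  for ang in range(-180,180,45): print(n,ang,proj(n,np.r_[w+.055*np.array([np.cos(np.radians(ang)),np.sin(np.radians(ang))]),.182]).round(1))
E
```

```text
t 23.77 pos [ 0.6179 -0.0032  0.2101] rot [-3.142e+00 -1.000e-03 -4.170e-01] w 0.0141 F [ 0.8  0.5 -3.1]
turn [-0. -0.  0.] shift [-0.006  0.008  0.013]
side -180 [368.3 256.9]
side -135 [382.8 261.7]
side -90 [397.  257.9]
side -45 [402.  247.9]
side 0 [395.5 238. ]
side 45 [381.5 233.6]
side 90 [367.9 237.1]
side 135 [362.3 246.6]
top -180 [386.3 208.7]
top -135 [402.9 202.4]
top -90 [409.6 186.6]
top -45 [402.6 170.7]
top 0 [386.1 163.9]
top 45 [369.7 170. ]
top 90 [362.8 185.7]
top 135 [369.6 201.7]
```

View pics/c4.png

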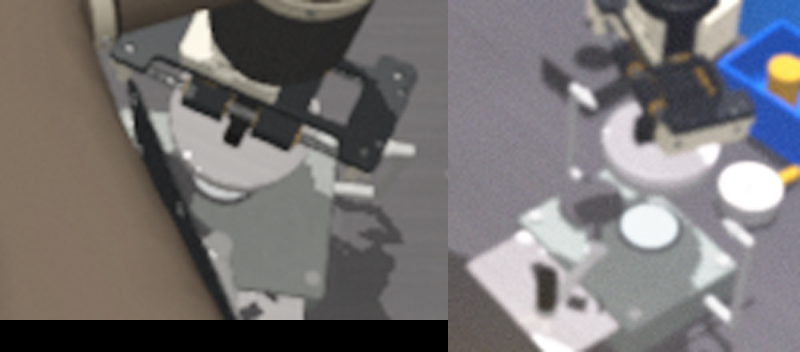

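The dish is upright between the pointers. Its lid spans crop u 603–719 in the side view (px 362.8–402.4, predicted 362.3–402.0), so it is centred to within about 1.5 mm. I'll trim it and hold.

arm_command --series '[0,0,0,-0.006,0.004,0.01,0,0,0,0,-0.006,0.004,0.01,0,0,0,0,-0.006,0.004,0.01,0,0,0,0,-0.006,0.004,0.01,0,0,0,0,-0.006,0.004,0.01,0,0,0,0,-0.006,0.004,0.01,0,0,0,0,-0.006,0.004,0.01,0,0,0,0,-0.006,0.004,0.01,0]'

```text
t: 24.88
eef_pos: [0.617, -0.0036, 0.2085]
ee_rot: [3.142, 0.0, -0.418]
force: [0.9, -0.1, -3.6]
width: 0.0136
gripper_force: 30.0
```

arm_command --series '[0,0,0,0,0,0,0,0,0,0,0,0,0,0,0,0,0,0,0,0,0,0,0,0,0,0,0,0,0,0,0,0,0,0,0,0,0,0,0,0,0,0,0,0,0,0,0,0,0,0,0,0,0,0,0,0]'

```text
t: 25.88
eef_pos: [0.617, -0.0036, 0.2086]
ee_rot: [-3.142, -0.0, -0.418]
force: [0.2, -0.7, -4.4]
width: 0.0139
gripper_force: 30.0
```

arm_command --series '[0,0,0,0,0,-0.2,0,0,0,0,0,0,-0.4,0,0,0,0,0,0,-0.4,0]'

```text
t: 26.25
eef_pos: [0.6179, -0.0035, 0.2502]
ee_rot: [-3.14, -0.003, -0.418]
force: [-0.0, 0.6, -3.5]
width: 0.0138
gripper_force: 30.0
```

```bash
python3 plan.py 0.4286 -0.3194 0.1 -0.418
```

```text
t 26.25 pos [ 0.6179 -0.0035  0.2502] rot [-3.14e+00 -3.00e-03 -4.18e-01] w 0.0138 F [-0.   0.6 -3.5]
turn [-0.001 -0.002  0.   ] shift [-0.452  3.658  1.494]
```

arm_command --series '[0,0,0,-0.06,0.45,0,0,0,0,0,-0.11,0.915,0,0,0,0,0,-0.11,0.915,0,0]'

```text
t: 26.62
eef_pos: [0.5676, -0.0848, 0.2477]
ee_rot: [3.141, 0.001, -0.421]
force: [0.2, 0.4, -3.3]
width: 0.0138
gripper_force: 30.0
```

arm_command --series '[0,0,0,-0.06,0.45,0,0,0,0,0,-0.11,0.915,0,0]'

```text
t: 26.88
eef_pos: [0.522, -0.1621, 0.2476]
ee_rot: [3.141, 0.001, -0.417]
force: [1.0, -0.7, -3.2]
width: 0.0137
gripper_force: 30.0
```

arm_command --series '[0,0,0,-0.06,0.45,0,0,0,0,0,-0.11,0.915,0,0]'

```text
t: 27.12
eef_pos: [0.4747, -0.2417, 0.2478]
ee_rot: [-3.141, 0.001, -0.417]
force: [0.2, 0.5, -3.6]
width: 0.0139
gripper_force: 30.0
```

arm_command --series '[0,0,0,-0.06,0.45,0.4,0,0,0,0,-0.11,0.915,0.8,0,0,0,0,-0.11,0.915,1,0,0,0,0,-0.11,0.915,1,0]'

```text
t: 27.62
eef_pos: [0.4269, -0.32, 0.1464]
ee_rot: [3.141, 0.004, -0.419]
force: [0.7, -0.1, -3.0]
width: 0.0134
gripper_force: 30.0
```

```bash
python3 plan.py 0.4286 -0.3194 0.0633 -0.418
```

```text
t 27.62 pos [ 0.4269 -0.32    0.1464] rot [ 3.141  0.004 -0.419] w 0.0134 F [ 0.7 -0.1 -3. ]
turn [ 0.     0.003 -0.001] shift [ 0.017 -0.013  0.831]
```

arm_command --series '[0,0,0,0.013,0,0.35,0,0,0,0,0.013,0,0.6,0,0,0,0,0.013,0,0.75,0,0,0,0,0.013,0,0.81,0,0,0,0,0.013,0,0.82,0,0,0,0,0.013,0,0.825,0,0,0,0,0.013,0,0.825,0]'

```text
t: 28.5
eef_pos: [0.4297, -0.3209, 0.0667]
ee_rot: [-3.141, -0.001, -0.418]
force: [-1.4, 0.2, -2.7]
width: 0.0141
gripper_force: 30.0
```

```bash
python3 plan.py 0.4286 -0.3194 0.0628 -0.418
```

```text
t 28.5 pos [ 0.4297 -0.3209  0.0667] rot [-3.141e+00 -1.000e-03 -4.180e-01] w 0.0141 F [-1.4  0.2 -2.7]
turn [-0.    -0.001 -0.   ] shift [-0.017 -0.009  0.039]
```

arm_command --series '[0,0,0,0,0,0.02,0,0,0,0,0,0,0.03,0,0,0,0,0,0,0.036,0,0,0,0,0,0,0.04,0,0,0,0,0,0,0.04,0]'

```text
t: 29.12
eef_pos: [0.4296, -0.3209, 0.0628]
ee_rot: [3.141, -0.001, -0.418]
force: [-1.2, 1.5, 5.7]
width: 0.0137
gripper_force: 30.0
```

Contact; release and lift, then clear the tray view.

arm_command --series '[0,0,0,0,0,0,0.5,0,0,0,0,0,0,0.5,0,0,0,0,0,0,0.5,0,0,0,0,0,0,0.5,0,0,0,0,0,-0.4,0.5,0,0,0,0,0,-1,0.5,0,0,0,0,0,-1,0.5]'

```text
t: 30.0
eef_pos: [0.4321, -0.322, 0.1669]
ee_rot: [-3.141, -0.009, -0.417]
force: [-0.2, -0.1, -0.1]
width: 0.0437
gripper_force: 0.0
```

arm_command --series '[0,0,0,0.4,-0.45,-0.5,0.5,0,0,0,0.8,-0.9,-0.7,0.5,0,0,0,0.8,-0.9,-0.7,0.5,0,0,0,0.8,-0.9,-0.7,0.5]'

```text
t: 30.5
eef_pos: [0.5394, -0.2703, 0.2313]
ee_rot: [-3.142, 0.001, -0.417]
force: [0.4, 0.6, -0.4]
width: 0.0436
gripper_force: 0.0
```

arm_command --series '[0,0,0,-0.4,-0.45,0,0.5,0,0,0,-0.8,-0.9,0,0.5,0,0,0,-0.8,-0.9,0,0.5]'

```text
t: 30.88
eef_pos: [0.4999, -0.1542, 0.2315]
ee_rot: [-3.141, 0.001, -0.415]
force: [0.8, 0.3, 0.2]
width: 0.0438
gripper_force: 0.0
```

arm_command --series '[0,0,0,-0.4,-0.45,0,0.5,0,0,0,-0.8,-0.9,0,0.5,0,0,0,-0.8,-0.9,0,0.5]'

```text
t: 31.25
eef_pos: [0.4643, -0.0398, 0.2317]
ee_rot: [-3.141, 0.001, -0.414]
force: [0.2, 0.1, 0.4]
width: 0.0438
gripper_force: 0.0
```

arm_command --series '[0,0,0,-0.4,-0.45,0,0.5,0,0,0,-0.8,-0.9,0,0.5,0,0,0,-0.8,-0.9,0,0.5,0,0,0,-0.8,-0.9,0,0.5]'

```text
t: 31.75
eef_pos: [0.4292, 0.0723, 0.2316]
ee_rot: [3.141, 0.0, -0.418]
force: [-0.2, 0.6, 0.7]
width: 0.0438
gripper_force: 0.0
```

```bash
python3 - <<'E'
from h import *
im={n:arm.grab_frame(n) for n in("side","top")}; print(arm.get_state()["t"],arm.get_state()["eef_pos"])
for n in im: cv2.imwrite(f"pics/{n}5.png",im[n])
c=np.zeros((600,800,3),np.uint8); c[:300,:]=cv2.resize(im["top"][170:320,200:600],None,fx=2,fy=2); c[300:,:]=cv2.resize(im["side"][220:445,240:540],(800,600))[:300]*0
c[300:,:400]=cv2.resize(im["side"][220:445,240:540],(400,300)); cv2.imwrite("pics/c5.png",c)
E
```

```text
31.85 [0.4295 0.0717 0.2317]
```

View pics/c5.png

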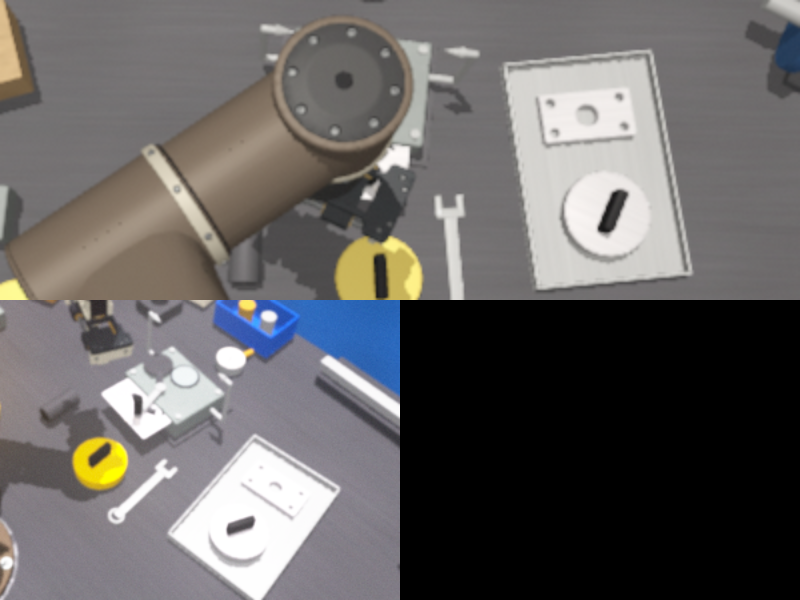

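The plate (587,115) and the dish (607,213) lie side by side in the tray. The lever is still at the notch, and everything else in view is undisturbed. Handing in.

```bash
python3 -c "
from station import arm
print(arm.job_done())"
```

```text
the job is handed in; nothing more can be done
None
```

The job is handed in at about 32 s: the lever is in its middle notch, and the plate and then the dish were each held still over the camera for about 2 s and laid flat in the tray.

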